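# Blow out and hold back the index plunger

## Robot

A 6-joint arm with a two-finger parallel gripper is mounted at the origin on the work surface. World frame = base frame: x ahead of the robot, y to its left, z up, the work surface at z = 0. Lengths are in m, angles in rad, forces in N, time in s.
With the tool pointing down it reaches from about 0.225 to 0.875 m from the base axis. Payload 3.4 kg.
Tool frame: the origin (TCP) lies at the very end of the fingers, on their centre line; the grasp point (between the pads) lies 19 mm behind it; z points along the fingers, x is the direction in which the jaws open and shut, and the axes are right-handed (so a half turn about z gives the same grasp; the last joint's range is limited). The gripper opens to 85 mm and grips with 20 to 120 N. Pads are 22 mm wide; open, the fingers measure 114 mm over their backs; the gripper's body (76 mm by 85 mm) begins 54 mm behind the grasp point. The pads swing forward as they close: fully open they stand 13 mm farther back than shut.
Start: joints at [1.163, 0.276, 1.505, -0, 1.361, -0.121], TCP at [0.163, 0.552, 0.231] pointing down, gripper open.
Joint ranges: [-2.89, 2.89], [-0.75, 2.08], [0.22, 2.7], [-1.18, 4.32], [0.11, 2.71], [-2.7, 2.7]. Speed limits (rad/s): [2.57, 2.57, 3.14, 3.14, 3.14, 3.14].

## Interface

Orientations are given as a unit quaternion [w, x, y, z].
In Python, from rig import manip gives the robot as it stands.
- The arm moves only by the tool carry_out, never from a script. Its argument "series" is a list of rows, each a list of 2 entries, a list of its own where there are three numbers: the shift along the tool's x, y, z in mm, then the turn about the tool's z in degrees. A call has 1 to 10 rows; each row shifts and turns the pose as measured when the row begins, along the tool's axes as they then stand; what a row does not reach is not made up. A row lasts 1/12 s, in which the tool goes at most 41.7 mm and 7.16 degrees, less where a joint would pass 70% of its speed; a pose out of reach is approached as far as the arm can. A call is refused whole if a number of a shift passes 41.7 or a number of a turn 7.16, either way. A call with a gripper value outside its range is refused whole. "fingers" is the finger opening in mm, from 0 to 85.4, set as the call begins (left out, the last holds). The fingers move at their own pace and stop on an object; "squeeze" is the grip in N (left out, the last holds). Time passes only in rows, so rows that do not move let the fingers close. It gives the time, the measured TCP pose, the force and the opening at its end, in the units of the state.
- manip.get_state(): the state, without advancing time (a new reading comes with each control period).
- manip.get_image(name): name is "scene" or "top"; returns a dict with "frame" (480x640x3 uint8, blue, green, red), "K" (3x3 intrinsics, pixels), "rvec" (rotation vector, rad) and "tvec" (3), from world to camera coordinates, as OpenCV has them. Camera axes: x right, y down, z forward; pixel columns grow to the right and rows downward; lengths in m; the calibration is good to about 2 mm. A picture is of the moment at which its call begins. There is no depth.
- manip.sign_off(): hands the job in, once; it reports no verdict.
The state is a dict: "clock": time; "qpos": joint angles; "qd": joint speeds; "effort": joint torques, N m; "position": TCP position; "ee_rot": TCP orientation; "contact_force": force on the tool from outside, world axes, zero at the start; "moment": the same for the moment, N m; "width": finger opening in m.
Only numpy, scipy, OpenCV 4.12 (cv2) and the standard library are available. Lean on these libraries where they do the work, as an engineer would, in place of code of your own. Each camera call takes 0.05 s, during which the arm holds its last target. There are 200 camera calls.

## Task

Pick up the running cordless blower and, without knocking the jig with it, hold its nozzle a few centimetres from the foot of the index plunger, just below the orange ring, aimed straight at it and steady for two seconds to clear the sawdust; then lay it gently back upright on its black mat and let go of it. Then pull the red plunger knob fully back along its slanting axis and finish while holding it there, pin clear of its seat, so that I can turn the disc. Leave the tray with the offcut and the tape roll, and the glue bottle, alone.

Things in the scene. Friction and masses are not known exactly. Their poses are not given: they have to be found in the camera images.
- blower: Loose cordless blower, 0.25 to 0.5 kg, already running (no trigger to press). Yellow box body 120 long (x), 42 wide (y), 50 high (z) with a black band round the middle and a grey rear end; a silver nozzle sticks out 55 from the front (+x). Origin: centre of the body's underside, z up; it balances near there. Lies upright on the mat.
- nozzle (a point): Mouth of the blower's nozzle tube (14 diameter), 115 ahead (+x) of the blower's origin and 30 above its underside. Axes as the blower's: the air leaves along +x.
- mat: Fixed black rubber mat, 260 (x) by 150 (y), 6 thick; origin: centre of its underside. The blower starts on it. It is on either the left or the right of the jig.
- jig: Fixed jig: round grey base (radius 95), silver index disc (radius 90, up to 65 high) with a sloping rim and dark seat holes, wooden blank (radius 45) clamped on top, 106 high in all. Origin: centre of the underside, z up. On its -x side, towards the robot, a grey bracket (foot to x = -150, 60 wide; bar 24 wide, centred 27 to -x of the seat) carries the plunger. The plunger's +y and -y sides are open.
- seat (a point): The point to blow at: on the steel pin, in the 10 gap between the disc's sloping rim and the orange ring at the foot of the plunger's bushing; 75 from the jig's origin along its -x, 59 above the bench. Axes as the jig's. The orange ring (27 diameter) and the dark bushing (23 diameter) lie 6 to 41 up the plunger's axis from here.
- knob (a point): Centre of the red plunger knob, 26 in diameter, 31 long; moves with the plunger. Its +z is the pull direction: up, leaning 30 degrees from vertical towards the jig's -x; its y is the jig's y. At rest it is 71.5 from the seat point along z, 110 from the jig's origin along -x, 120 above the bench. Below the knob 15 of bare stem (9 diameter), then the bushing.
- plunger (a joint): Travel of the plunger along the knob's +z, in m: 0 seated (pin 6 mm deep in its hole), 0.014 fully back against the stop. A spring draws it home: about 5 N when seated, about 10.5 N fully back; it shoots back if let go.
- tray: Bystander: fixed blue open tray, 200 (x) by 140 (y) by 30 high, on the other side of the jig from the mat. Origin: centre of its underside.
- offcut: Bystander: loose pale wood block 80 x 45 x 30 in the tray. Origin: centre of its underside.
- tape: Bystander: loose tan tape roll, 60 diameter, 24 high, in the tray. Origin: centre of its underside.
- glue: Bystander: loose white glue bottle with green label and orange cap, 54 diameter, 140 high, standing beyond the jig, on the left. Origin: centre of its underside.

How it is judged:
On the way, in this order (a step that is already met when the one before it is completed fails the run):
1. the held blower points at the foot of the plunger, nozzle 15 to 80 mm from it and its axis within 15 mm, steady for 1.5 s (x of seat in the frame of nozzle between 0.015 and 0.08 m and y of seat in the frame of nozzle between -0.015 and 0.015 m and z of seat in the frame of nozzle between -0.015 and 0.015 m and linear speed of blower below 0.03 m/s and angular speed of blower below 0.3 rad/s and contact force between the fingers and blower above 1 N and height (world z) of blower above 0.012 m), for 1.5 s.
2. the blower lies upright on its mat, let go (x of blower in the frame of mat between -0.08 and 0.08 m and y of blower in the frame of mat between -0.06 and 0.06 m and z of blower in the frame of mat between 0 and 0.012 m and angle between blower's own z axis and vertical below 0.15 rad and linear speed of blower below 0.03 m/s and contact force between each of the fingers, the arm and blower below 0.1 N), for 0.2 s.
3. the plunger is pulled fully back by the fingers (value of joint plunger above 0.0115 m and contact force between the fingers and jig above 3 N and contact force between blower and jig below 0.1 N), for 0.3 s.
At the end, for the whole second after the job is handed in: The robot's fingers hold the plunger still at 11.5 mm or more of its 14 mm travel (contact force above 3 N, the blower not touching the jig), and the blower lies at rest upright on its mat, origin within 80 mm (mat's x) and 60 mm (mat's y) of the mat's centre, untouched (all of step 2 and all of step 3 and velocity of joint plunger between -0.01 and 0.01 m/s); the arm keeps its last pose, push and grip.
It fails at once if the blower is knocked against the jig (more than 3 N) (contact force between blower and jig above 3 N).
It fails at once if the blower is dropped (falls faster than 0.6 m/s, about 18 mm) (contact force between the fingers and blower below 0.1 N and linear speed of blower above 0.6 m/s).
It fails at once if the offcut is moved more than 20 mm (distance of offcut from where it was at the start of the episode above 0.02 m).
It fails at once if the tape is moved more than 20 mm (distance of tape from where it was at the start of the episode above 0.02 m).
It fails at once if the glue is moved more than 20 mm (distance of glue from where it was at the start of the episode above 0.02 m).
It also fails if it takes over 56 s, if anything falls off the work surface, if the arm or the gripper's body presses on something with over 40 N, if the wrist force passes 120 N, or if a joint passes its speed limit or range.

## Working session

There is one attempt and no reset: what is moved stays moved. The work goes in short steps, Python scripts to look and compute and a tool call to move; the robot and the scene stay as the last step left them, time stands still between calls to the robot, and variables do not carry over. Pictures are saved under pics/ and viewed, about 8 in all and at most 12, crops included, and the job is handed in when it is done.

Besides the shell and the picture viewer there is one more tool, called after "Emit:" as a command line: name --argument value ..., lists and objects as JSON in quotes. carry_out: Moves the arm, as the interface text tells. Its arguments: {"type":"object","properties":{"series":{"type":"array","items":{"type":"array"}},"fingers":{"type":"number"},"squeeze":{"type":"number"}},"required":["series"]}

```bash
mkdir -p pics && ls && python3 - <<'E'
from rig import manip
import cv2
for n in("scene","top"):
    d=manip.get_image(n); cv2.imwrite(f"pics/{n}0.png",d["frame"]); print(n,d["K"],d["rvec"],d["tvec"])
print(manip.get_state())
E
```

```text
pics
scene [[550.73215813   0.         311.37062719]
 [  0.         550.73215813 237.55164032]
 [  0.           0.           1.        ]] [ 2.41059037  0.78201439 -0.26890358] [-0.47682532 -0.21792229  1.51629317]
top [[589.95826566   0.         316.56319971]
 [  0.         589.95826566 245.4135836 ]
 [  0.           0.           1.        ]] [ 2.1312553  -2.19115331  0.15668885] [0.00822919 0.59052321 1.01951697]
{'clock': 0.1, 'qpos': array([ 1.16299358e+00,  2.76514302e-01,  1.50598817e+00,  1.90824983e-05,
        1.36071195e+00, -1.20984526e-01]), 'qd': array([ 0.00068857, -0.00020704, -0.00406566,  0.00033921, -0.00149977,
       -0.0002886 ]), 'effort': array([ 1.55783040e-03, -4.17701876e+01, -2.46402562e+01, -1.51745926e-04,
        5.79363084e-03, -1.72647765e-05]), 'position': array([0.16247245, 0.55108256, 0.23054349]), 'ee_rot': array([ 3.95528793e-04,  8.00907252e-01,  5.98787873e-01, -7.07942892e-04]), 'contact_force': array([-0.01061009,  0.36728616,  0.01809986]), 'moment': array([ 0.01895345, -0.00822516, -0.01647505]), 'width': 0.08550221123203339}
```

View pics/top0.png

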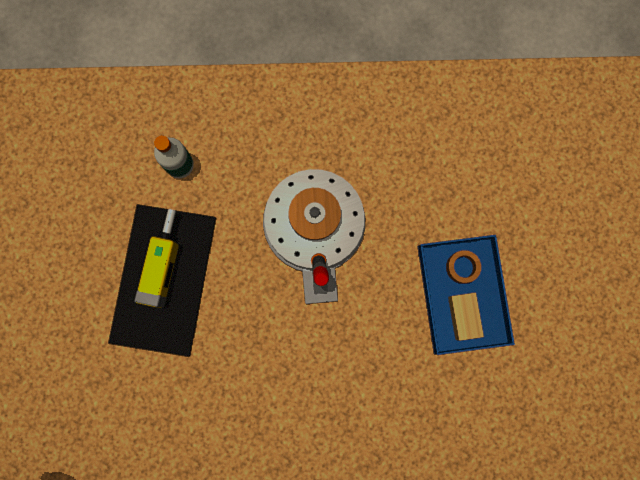

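View pics/scene0.png

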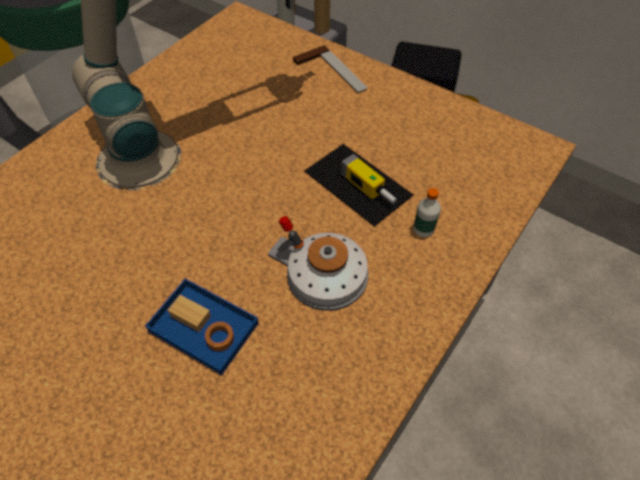

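Top view (up = +x, left = +y): the mat is left of the jig, corners near (138,205), (216,215), (190,355), (109,343). The blower body is at (156,270) with its nozzle tip at (171,211). The knob is at (321,275), the jig centre at (315,212), the glue at (172,155) and the tray on the right.

```bash
cat > h.py <<'E'
import numpy as np,cv2
from rig import manip
from scipy.spatial.transform import Rotation as R
def cam(n):
    d=manip.get_image(n); return d
def ray(d,p):
    Rm=cv2.Rodrigues(d["rvec"])[0]; c=-Rm.T@d["tvec"].ravel()
    v=Rm.T@np.linalg.inv(d["K"])@[p[0],p[1],1.]; return c,v/np.linalg.norm(v)
def plane(d,p,z):
    c,v=ray(d,p); return c+v*(z-c[2])/v[2]
def tri(a,p,b,q):
    c1,v1=ray(a,p);c2,v2=ray(b,q)
    s=np.linalg.lstsq(np.c_[v1,-v2],c2-c1,rcond=None)[0]
    x,y=c1+v1*s[0],c2+v2*s[1]; return (x+y)/2,np.linalg.norm(x-y)
def proj(d,P): return cv2.projectPoints(np.atleast_2d(np.float64(P)),d["rvec"],d["tvec"],d["K"],None)[0][:,0]
def blob(d,lo,hi,box=None):
    m=cv2.inRange(cv2.cvtColor(d["frame"],cv2.COLOR_BGR2HSV),np.array(lo),np.array(hi))
    if box: k=np.zeros_like(m);x0,y0,x1,y1=box;k[y0:y1,x0:x1]=255;m&=k
    return m
def cen(m): M=cv2.moments(m,True);return np.array([M['m10'],M['m01']])/M['m00'],M['m00']
E
python3 - <<'E'
from h import *
t=cam("top");s=cam("scene")
for p in [(138,205),(216,215),(190,355),(109,343)]: print("mat",plane(t,p,.006).round(4))
rt=cen(blob(t,(0,200,120),(4,255,255),(295,250,345,300)));rs=cen(blob(s,(0,200,100),(4,255,255),(270,205,310,240)));print(rt,rs,"knob",tri(t,rt[0],s,rs[0]))
print("jig centre top",plane(t,(315,212),.106))
y=blob(t,(22,150,80),(35,255,255),(110,200,220,340)); print(cen(y))
a=t["frame"][195:320,100:225];b=t["frame"][150:310,240:390]
cv2.imwrite("pics/c1.png",np.hstack([cv2.resize(a,(400,400),interpolation=2),cv2.resize(b,(375,400),interpolation=2)]))
E
```

```text
mat [0.6793 0.3207 0.006 ]
mat [0.6567 0.1763 0.006 ]
mat [0.402  0.2247 0.006 ]
mat [0.4276 0.3701 0.006 ]
(array([320.56849315, 278.11643836]), 146.0) (array([285.71428571, 222.96938776]), 98.0) knob (array([ 0.5269189 , -0.01058302,  0.11905637]), np.float64(0.003476078175215217))
jig centre top [ 0.63870817 -0.00596874  0.106     ]
(array([154.93666927, 266.73729476]), 1279.0)
```

View pics/c1.png

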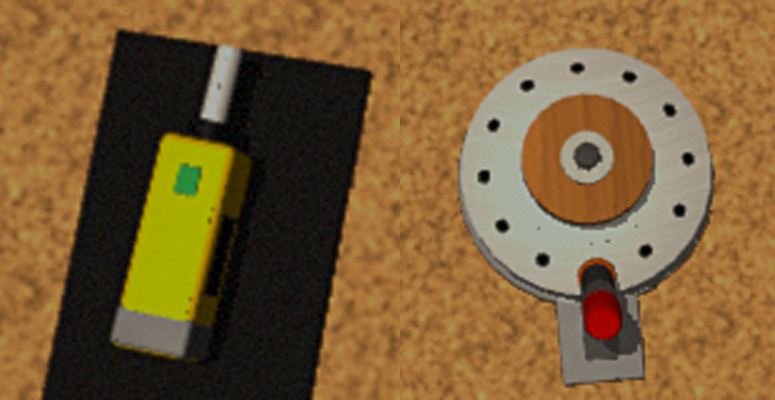

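```bash
python3 - <<'E'
from h import *
t=cam("top")
L=lambda x,y:(100+x/3.2-.3,195+y/3.2-.3)
P=[plane(t,L(*p),.056) for p in [(165,133),(232,145),(185,357),(110,345)]]
for p in P: print("top",p[:2].round(4))
f=(P[0]+P[1])/2;r=(P[2]+P[3])/2;print("len",np.linalg.norm(f-r),"wid",np.linalg.norm(P[0]-P[1]),"yaw",np.degrees(np.arctan2(*(f-r)[1::-1])),"c",(f+r)/2)
a=plane(t,L(229,47),.036);b=plane(t,L(207,120),.036);print("noz",a,b,np.degrees(np.arctan2(*(a-b)[1::-1])))
for p in[(306,303.6),(337.2,301.2)]:
  print("foot",plane(t,p,.01))
m=blob(t,(0,0,100),(179,60,255),(255,160,375,275)); c=max(cv2.findContours(m,0,1)[0],key=cv2.contourArea);print(cv2.fitEllipse(cv2.convexHull(c)))
# mat
M=np.array([[0.6793,0.3207],[0.6567,0.1763],[0.402,0.2247],[0.4276,0.3701]]);d=(M[0]+M[1]-M[2]-M[3])/2;print("mat",M.mean(0),np.linalg.norm(d),np.degrees(np.arctan2(d[1],d[0])))
s=cam("scene")
cv2.imwrite("pics/c2.png",cv2.resize(s["frame"][135:235,260:420],(800,500),interpolation=2))
E
```

```text
top [0.6123 0.2825]
top [0.6046 0.2458]
top [0.4893 0.2708]
top [0.4969 0.3113]
len 0.11842666990989865 wid 0.037522334692116736 yaw -13.134735632143565 c [0.55077803 0.27760565 0.056     ]
noz [0.66343684 0.25221359 0.036     ] [0.62208675 0.26438455 0.036     ] -16.401228756581453
foot [0.48810841 0.01362253 0.01      ]
foot [ 0.49085724 -0.04324149  0.01      ]
((313.0529479980469, 220.21690368652344), (99.32328033447266, 103.27277374267578), 26.388010025024414)
mat [0.5414  0.27295] 0.2578787505786391 -10.93084204284798
```

Everything agrees with the sizes given:

| Item | Position (m) | Yaw |
|---|---|---|
| Blower origin | (0.551, 0.277) | -13° |
| Mat centre | (0.541, 0.273) | -11° |
| Jig centre | (0.6385, -0.006) | +2.8° |
| Seat | (0.5636, -0.0097, 0.059) | – |
| Knob | (0.5286, -0.0114, 0.120) | – |

I'll move over the blower.

Emit:
carry_out --series '[[[-12,37,8],-0.35],[[-12,37,8],-0.35],[[-12,37,8],-0.35],[[-12,37,8],-0.35],[[-12,37,8],-0.35],[[-12,37,8],-0.35],[[-12,37,8],-0.35],[[-12,37,8],-0.35],[[-12,37,8],-0.35],[[-12,37,8],-0.35]]' --fingers 85 --squeeze 60

```text
clock: 1.13
position: [0.4969, 0.3417, 0.1485]
ee_rot: [-0.004, 0.776, 0.63, 0.003]
contact_force: [0.5, 0.1, -0.4]
width: 0.0847
```

```bash
cat > d.py <<'E'
# usage: d.py x y z jaw_azimuth_deg -> remaining shift in tool axes (mm), tool turn
import sys;from h import *
s=manip.get_state();w,*v=s["ee_rot"];r=R.from_quat([*v,w]);m=r.as_matrix()
x,y,z,az=map(float,sys.argv[1:5]);a=np.degrees(np.arctan2(m[1,0],m[0,0]))
print("t",round(s["clock"],2),"pos",(s["position"]*1000).round(1),"jaw",a.round(2),"tilt",np.degrees(np.arccos(-m[2,2])).round(2),"F",s["contact_force"].round(1),"w",round(s["width"]*1000,1))
print("shift",(m.T@(np.array([x,y,z])-s["position"])*1000).round(1),"turn",round(-((az-a+90)%180-90),2))
E
python3 d.py .551 .277 .1 77
```

```text
t 1.13 pos [496.9 341.7 148.5] jaw 78.14 tilt 0.58 F [ 0.5  0.1 -0.4] w 84.7
shift [-52.6  66.4  47.9] turn 1.14
```

Emit:
carry_out --series '[[[-13,16,12],0.3],[[-13,16,12],0.3],[[-13,16,12],0.3],[[-10,13,10],0.2],[[0,0,0],0],[[0,0,0],0]]'

```text
clock: 1.63
position: [0.5575, 0.2717, 0.0972]
ee_rot: [-0.002, 0.786, 0.618, 0.004]
contact_force: [-0.4, 0.9, -0.3]
width: 0.0847
```

```bash
python3 d.py .551 .277 .018 77; python3 - <<'E'
from h import *
s=cam("scene");t=cam("top")
cv2.imwrite("pics/c3.png",np.hstack([cv2.resize(s["frame"][110:230,290:430],(420,360),interpolation=2),cv2.resize(t["frame"][195:315,100:220],(360,360),interpolation=2)]))
E
```

```text
t 1.63 pos [557.5 271.7  97.2] jaw 76.39 tilt 0.51 F [-0.4  0.9 -0.3] w 84.7
shift [ 2.9 -7.6 79.2] turn -0.61
```

View pics/c3.png

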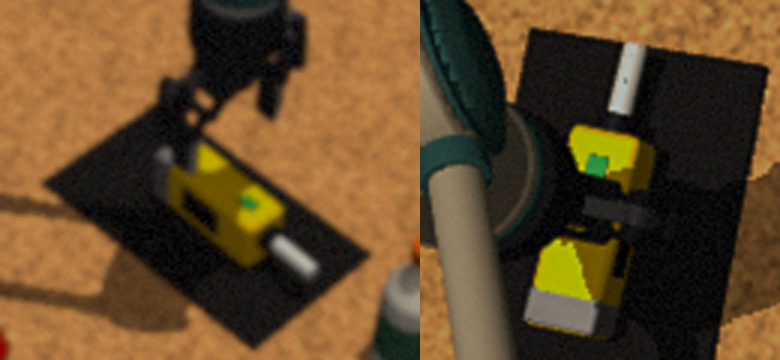

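The open fingers straddle the middle of the body in both views, so I'm descending.

Emit:
carry_out --series '[[[1,-3,14],-0.2],[[1,-3,14],-0.2],[[1,-1,14],-0.2],[[0,0,14],0],[[0,0,12],0],[[0,0,8],0],[[0,0,4],0],[[0,0,0],0]]'

```text
clock: 2.4
position: [0.5498, 0.289, 0.0234]
ee_rot: [-0.002, 0.779, 0.628, 0.011]
contact_force: [-0.1, 1.1, -0.7]
width: 0.085
```

```bash
python3 d.py .551 .277 .018 77
```

```text
t 2.4 pos [549.8 289.   23.4] jaw 77.75 tilt 1.31 F [-0.1  1.1 -0.7] w 85.0
shift [-11.5   3.6   5.2] turn 0.75
```

Emit:
carry_out --series '[[[-4,1.5,2],0.3],[[-4,1.5,2],0.3],[[-3,1,1],0.1],[[0,0,0],0]]'

```text
clock: 2.73
position: [0.5525, 0.278, 0.0203]
ee_rot: [-0.001, 0.782, 0.623, 0.013]
contact_force: [0.7, 0.0, -0.1]
width: 0.0853
```

```bash
python3 d.py .551 .277 .018 77
```

```text
t 2.73 pos [552.5 278.   20.3] jaw 77.09 tilt 1.53 F [ 0.7  0.  -0.1] w 85.3
shift [-1.3 -1.3  2.2] turn 0.09
```

Emit:
carry_out --series '[[[-1,-1,0],0],[[0,0,0],0],[[0,0,0],0],[[0,0,0],0],[[0,0,0],0],[[0,0,0],0],[[0,0,0],0],[[0,0,0],0]]' --fingers 20 --squeeze 60

```text
clock: 3.4
position: [0.5524, 0.2766, 0.0217]
ee_rot: [-0.001, 0.783, 0.622, 0.014]
contact_force: [0.3, -0.1, 0.3]
width: 0.0415
```

```bash
python3 d.py .551 .277 .1 77
```

```text
t 3.4 pos [552.4 276.6  21.7] jaw 76.98 tilt 1.66 F [ 0.3 -0.1  0.3] w 41.5
shift [  2.   -0.2 -78.2] turn -0.02
```

Emit:
carry_out --series '[[[0,0,-6],0],[[0,0,-12],0],[[0,0,-15],0],[[0,0,-15],0],[[0,0,-15],0],[[0,0,-12],0],[[0,0,-5],0],[[0,0,0],0]]'

```text
clock: 4.07
position: [0.5436, 0.2728, 0.0988]
ee_rot: [-0.004, 0.783, 0.622, 0.005]
contact_force: [0.5, -0.5, -3.3]
width: 0.0414
```

```bash
python3 d.py .422 .208 .1 33
```

```text
t 4.07 pos [543.6 272.8  98.8] jaw 77.0 tilt 0.75 F [ 0.5 -0.5 -3.3] w 41.4
shift [ -90.5 -103.9   -2.4] turn 44.0
```

Emit:
carry_out --series '[[[-10,-11,0],0],[[-20,-23,0],0],[[-20,-23,0],0],[[-20,-23,0],0],[[-15,-18,0],0],[[-5,-6,0],2],[[0,0,0],4],[[0,0,0],5],[[0,0,0],5],[[0,0,0],5]]'

```text
clock: 4.9
position: [0.4072, 0.2031, 0.0879]
ee_rot: [-0.007, 0.886, 0.463, -0.005]
contact_force: [-0.2, -0.6, -4.7]
width: 0.0414
```

```bash
python3 d.py .422 .208 .1 33
```

```text
t 4.9 pos [407.2 203.1  87.9] jaw 55.13 tilt 0.95 F [-0.2 -0.6 -4.7] w 41.4
shift [ 12.5   9.2 -12.3] turn 22.13
```

Emit:
carry_out --series '[[[0,0,0],5],[[0,0,0],5],[[0,0,0],5],[[0,0,0],4],[[0,0,0],2],[[0,0,0],0],[[0,0,0],0]]'

```text
clock: 5.48
position: [0.4015, 0.2015, 0.0827]
ee_rot: [-0.006, 0.959, 0.283, -0.012]
contact_force: [0.2, 0.6, -4.7]
width: 0.0413
```

```bash
python3 d.py .4764 .1245 .0447 33
```

```text
t 5.48 pos [401.5 201.5  82.7] jaw 32.95 tilt 1.5 F [ 0.2  0.6 -4.7] w 41.3
shift [ 21.7 106.   35.7] turn -0.05
```

Emit:
carry_out --series '[[[4,8,3],0],[[5,13,4],0],[[5,13,4],0],[[4,13,4],0],[[3,10,4],0],[[0,5,3],0],[[0,0,-1],0],[[0,0,-1],0]]'

```text
clock: 6.15
position: [0.4597, 0.1548, 0.0567]
ee_rot: [-0.005, 0.959, 0.284, -0.012]
contact_force: [-0.5, -0.0, -4.9]
width: 0.041
```

```bash
python3 d.py .4764 .1245 .0447 33;  python3 - <<'E'
from h import *
s=cam("scene");t=cam("top")
cv2.imwrite("pics/c4.png",np.hstack([cv2.resize(s["frame"][150:290,260:400],(400,400),interpolation=2),cv2.resize(t["frame"][190:330,200:340],(400,400),interpolation=2)]))
E
```

```text
t 6.15 pos [459.7 154.8  56.7] jaw 33.05 tilt 1.51 F [-0.5 -0.  -4.9] w 41.0
shift [-2.3 34.7 11.4] turn 0.05
```

View pics/c4.png

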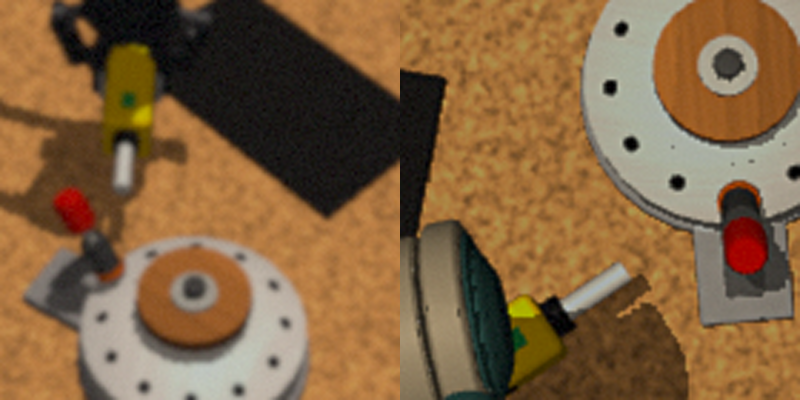

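The nozzle points at the plunger foot, with its tip at (278,284) in top and (303,216) in scene. I'll check the tip against the TCP model.

```bash
python3 - <<'E'
from h import *
s=cam("scene");t=cam("top")
print(tri(t,(277.7,284.5),s,(302.7,215.8)))
h=np.array([.545,-.839,0]);P=np.array([.4597,.1548,.041]);
print("pred",P+.115*h+[0,0,.03],proj(t,P+.115*h+[0,0,.03]),proj(s,P+.115*h+[0,0,.03]))
S=np.array([.5636,-.0097,.059]);print("seat px",proj(t,S),proj(s,S))
a=plane(t,(277.7,284.5),.071);b=plane(t,(200+165/400*140,190+305/400*140),.071);print(a,b,np.degrees(np.arctan2(*(a-b)[1::-1])))
E
```

```text
(array([0.520723  , 0.06160353, 0.06626344]), np.float64(0.0004184254390826437))
pred [0.522375 0.058315 0.071   ] [[279.36231404 283.22726027]] [[302.29434444 215.78115082]]
seat px [[318.05084456 259.09169547]] [[299.10979941 246.15610735]]
[0.52026417 0.06121702 0.071     ] [0.50020526 0.09582126 0.071     ] -59.90058013946238
```

Tip and seat agree with the model to about 4 mm. I'm advancing to about 45 mm from the seat.

Emit:
carry_out --series '[[[-0.5,6,2],0],[[-0.5,8,2],0],[[-0.5,8,2],0],[[-0.5,6,1],0],[[0,3,0],0],[[0,0,-1],0],[[0,0,-1],0]]'

```text
clock: 6.93
position: [0.4749, 0.1264, 0.0517]
ee_rot: [-0.005, 0.958, 0.286, -0.011]
contact_force: [-0.1, 0.4, -4.7]
width: 0.0413
```

```bash
python3 d.py .4764 .1245 .047 33
```

```text
t 6.93 pos [474.9 126.4  51.7] jaw 33.28 tilt 1.42 F [-0.1  0.4 -4.7] w 41.3
shift [0.3 2.6 4.7] turn 0.28
```

Emit:
carry_out --series '[[[0,1,1.5],0],[[0,1,1.5],0],[[0,0,0],0],[[0,0,0],0]]'

```text
clock: 7.27
position: [0.4761, 0.1248, 0.0488]
ee_rot: [-0.005, 0.958, 0.286, -0.011]
contact_force: [-0.5, -0.2, -5.3]
width: 0.0414
```

```bash
python3 d.py .4764 .1245 .047 33;  python3 - <<'E'
from h import *
s=cam("scene");t=cam("top")
cv2.imwrite("pics/c5.png",np.hstack([cv2.resize(s["frame"][180:280,250:350],(400,400),interpolation=2),cv2.resize(t["frame"][220:320,250:350],(400,400),interpolation=2)]))
E
```

```text
t 7.27 pos [476.1 124.8  48.8] jaw 33.27 tilt 1.4 F [-0.5 -0.2 -5.3] w 41.4
shift [0.1 0.5 1.8] turn 0.27
```

View pics/c5.png

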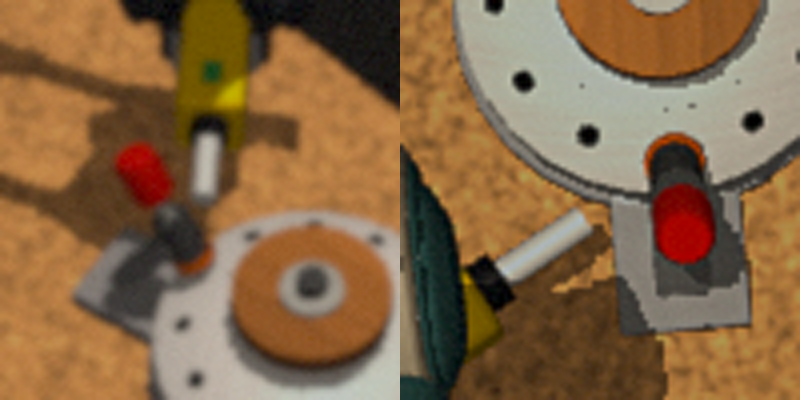

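The nozzle axis passes about 5 mm on the -x side of the seat. I'll nudge +4 mm along tool x, then hold.

Emit:
carry_out --series '[[[2,0,0],0],[[2,0,0],0],[[0,0,0],0],[[0,0,0],0],[[0,0,0],0],[[0,0,0],0],[[0,0,0],0],[[0,0,0],0],[[0,0,0],0],[[0,0,0],0]]'

```text
clock: 8.2
position: [0.4796, 0.1278, 0.0488]
ee_rot: [-0.005, 0.958, 0.287, -0.011]
contact_force: [0.2, -0.0, -5.1]
width: 0.0411
```

Emit:
carry_out --series '[[[0,0,0],0],[[0,0,0],0],[[0,0,0],0],[[0,0,0],0],[[0,0,0],0],[[0,0,0],0],[[0,0,0],0],[[0,0,0],0],[[0,0,0],0],[[0,0,0],0]]'

```text
clock: 9.03
position: [0.4796, 0.1277, 0.0488]
ee_rot: [-0.005, 0.958, 0.287, -0.011]
contact_force: [-0.3, 0.5, -4.9]
width: 0.0415
```

Emit:
carry_out --series '[[[0,0,0],0],[[0,0,0],0],[[0,0,0],0],[[0,0,0],0],[[0,0,0],0],[[0,0,0],0],[[0,0,0],0],[[0,0,0],0],[[0,0,0],0],[[0,0,0],0]]'

```text
clock: 9.87
position: [0.4796, 0.1277, 0.0488]
ee_rot: [-0.005, 0.958, 0.287, -0.011]
contact_force: [0.5, 0.6, -4.4]
width: 0.0409
```

```bash
python3 d.py .4764 .1245 .047 33;  python3 - <<'E'
from h import *
s=cam("scene");t=cam("top")
for n,d in(("t",t),("s",s)):
    # silver nozzle pixels: principal axis, tip
    box=(265,265,305,300) if n=="t" else (290,205,312,236)
    m=blob(d,(0,0,110),(179,45,255),box); k,l,st,c=cv2.connectedComponentsWithStats(m); i=1+np.argmax(st[1:,4]);q=np.argwhere(l==i)[:,::-1].astype(np.float32)
    v=cv2.fitLine(q,2,0,.01,.01).ravel(); pr=(q-v[2:])@v[:2]; print(n,st[i],v,"ends",v[2:]+v[:2]*pr.min(),v[2:]+v[:2]*pr.max())
    S=proj(d,np.array([.5636,-.0097,.059]))[0]; w=S-v[2:]; print("seat",S,"perp px",v[0]*w[1]-v[1]*w[0])
E
```

```text
t 9.87 pos [479.6 127.7  48.8] jaw 33.32 tilt 1.4 F [ 0.5  0.6 -4.4] w 40.9
shift [-4.4  1.   1.9] turn 0.32
t [272 270  24  18 170] [  0.8317702  -0.5551201 283.87057   278.95883  ] ends [273.79056 285.6862 ] [294.09164 272.13733]
seat [318.05084456 259.09169547] perp px 2.449263456366932
s [301 213   6  16  79] [ 6.9841661e-02 -9.9755812e-01  3.0316455e+02  2.2051898e+02] ends [302.63278 228.11432] [303.69247 212.97847]
seat [299.10979941 246.15610735] perp px -2.2543107364143484
```

```bash
python3 - <<'E'
from h import *
s=cam("scene");t=cam("top")
tip=tri(t,(294.1,272.1),s,(302.6,228.1));root=tri(t,(273.8,285.7),s,(303.7,213));print(tip,root)
S=np.array([.5636,-.0097,.059]);u=tip[0]-root[0];u/=np.linalg.norm(u);w=S-tip[0];print(u,"ahead",w@u,"off",w-u*(w@u))
E
python3 d.py .4 .21 .1 77
```

```text
(array([0.54163772, 0.03288013, 0.06487998]), np.float64(0.0006610993760170898)) (array([0.51872327, 0.06827764, 0.06863494]), np.float64(0.0005212118142609532))
[ 0.54127958 -0.83615127 -0.08869876] ahead 0.048012712840611184 off [-0.00402602 -0.00243424 -0.00162131]
t 10.07 pos [479.6 127.8  48.9] jaw 33.31 tilt 1.4 F [ 0.7  0.1 -4.6] w 41.1
shift [ -22.2 -113.2  -48.9] turn -43.69
```

The nozzle is 48 mm from the seat, its axis is within 5 mm, and it has held for over 2.5 s. Now I back off and return.

Emit:
carry_out --series '[[[0,-8,-2],0],[[-2,-13,-5],0],[[-3,-16,-7],0],[[-3,-16,-7],0],[[-3,-16,-7],0],[[-3,-14,-7],0],[[-3,-8,-5],0],[[0,-4,-3],-2],[[0,0,-1],-4],[[0,0,-1],-5]]'

```text
clock: 10.9
position: [0.4046, 0.2054, 0.1]
ee_rot: [-0.008, 0.924, 0.382, -0.011]
contact_force: [-0.3, -0.2, -5.0]
width: 0.0416
```

Emit:
carry_out --series '[[[0,0,-1],-5],[[0,0,-1],-5],[[0,0,-1],-5],[[0,0,-1],-5],[[0,0,-1],-4],[[0,0,-1],-3],[[0,0,-1],-2],[[0,0,0],0]]'

```text
clock: 11.57
position: [0.4037, 0.206, 0.1088]
ee_rot: [-0.009, 0.786, 0.619, -0.008]
contact_force: [1.1, -0.7, -4.7]
width: 0.0413
```

```bash
python3 d.py .5524 .2766 .08 77
```

```text
t 11.57 pos [403.7 206.  108.8] jaw 76.43 tilt 1.43 F [ 1.1 -0.7 -4.7] w 41.3
shift [103.5 128.7  25.5] turn -0.57
```

Emit:
carry_out --series '[[[9,11,2],-0.1],[[17,21,4],-0.2],[[17,21,4],-0.1],[[17,21,4],0],[[15,19,4],0],[[12,15,3],0],[[8,9,2],0],[[3,4,0],0],[[0,0,0],0],[[0,0,0],0]]'

```text
clock: 12.4
position: [0.5549, 0.28, 0.0767]
ee_rot: [-0.009, 0.784, 0.621, -0.007]
contact_force: [-0.3, -0.3, -5.1]
width: 0.041
```

```bash
python3 d.py .5524 .2766 .0217 77
```

```text
t 12.4 pos [554.9 280.   76.7] jaw 76.76 tilt 1.29 F [-0.3 -0.3 -5.1] w 41.0
shift [-3.8 -0.4 55. ] turn -0.24
```

Emit:
carry_out --series '[[[-1,0,6],0],[[-1,0,9],0],[[-1,0,9],0],[[0,0,9],0],[[0,0,7],0],[[0,0,4],0],[[0,0,2],0],[[0,0,1],0],[[0,0,0],0]]'

```text
clock: 13.15
position: [0.5476, 0.2746, 0.0243]
ee_rot: [-0.01, 0.784, 0.621, -0.01]
contact_force: [-0.7, 0.5, -4.5]
width: 0.0414
```

```bash
python3 d.py .5524 .2766 .0217 77
```

```text
t 13.15 pos [547.6 274.6  24.3] jaw 76.73 tilt 1.61 F [-0.7  0.5 -4.5] w 41.4
shift [3.1 4.3 2.4] turn -0.27
```

Emit:
carry_out --series '[[[0,0,1],0],[[0,0,1],0],[[0,0,1],0],[[0,0,0],0]]'

```text
clock: 13.48
position: [0.5479, 0.2748, 0.0243]
ee_rot: [-0.009, 0.784, 0.621, -0.009]
contact_force: [-0.3, -0.6, -4.7]
width: 0.0412
```

```bash
python3 d.py .5524 .2766 .0217 77
```

```text
t 13.48 pos [547.9 274.8  24.3] jaw 76.75 tilt 1.48 F [-0.3 -0.6 -4.7] w 41.2
shift [2.8 4.  2.5] turn -0.25
```

Emit:
carry_out --series '[[[0,0,2],0],[[0,0,2],0],[[0,0,2],0],[[0,0,1],0]]'

```text
clock: 13.82
position: [0.5483, 0.2753, 0.0227]
ee_rot: [-0.008, 0.784, 0.621, -0.007]
contact_force: [-1.9, -0.6, 0.4]
width: 0.0411
```

```bash
python3 d.py .5524 .2766 .0217 77
```

```text
t 13.82 pos [548.3 275.3  22.7] jaw 76.75 tilt 1.29 F [-1.9 -0.6  0.4] w 41.1
shift [2.2 3.7 0.9] turn -0.25
```

The mat now carries the weight, so I'm releasing.

Emit:
carry_out --series '[[[0,0,1],0],[[0,0,0],0],[[0,0,0],0],[[0,0,0],0],[[0,0,0],0],[[0,0,0],0],[[0,0,0],0],[[0,0,0],0]]' --fingers 85

```text
clock: 14.48
position: [0.5524, 0.2769, 0.0225]
ee_rot: [-0.007, 0.784, 0.621, -0.003]
contact_force: [0.3, 0.2, 0.1]
width: 0.0845
```

Emit:
carry_out --series '[[[0,0,0],0],[[0,0,-8],0],[[0,0,-15],0],[[0,0,-20],0],[[0,0,-20],0],[[0,0,-20],0],[[0,0,-20],0],[[0,0,-20],0],[[0,0,-20],0],[[0,0,-15],0]]'

```text
clock: 15.32
position: [0.5516, 0.2745, 0.1868]
ee_rot: [-0.009, 0.784, 0.621, -0.008]
contact_force: [0.4, -0.2, -0.3]
width: 0.0854
```

```bash
python3 d.py .5286 -.0114 .2 92.8
```

```text
t 15.32 pos [551.6 274.5 186.8] jaw 76.74 tilt 1.35 F [ 0.4 -0.2 -0.3] w 85.4
shift [-283.6   42.9  -14. ] turn -16.06
```

Emit:
carry_out --series '[[[-20,3,-4],0],[[-35,5,-4],0],[[-35,5,-4],0],[[-35,5,-4],0],[[-35,5,0],0],[[-35,5,0],0],[[-35,5,0],0],[[-30,5,0],0],[[-18,3,0],0],[[-6,0,0],0]]'

```text
clock: 16.15
position: [0.5297, -0.0192, 0.2143]
ee_rot: [-0.004, 0.782, 0.624, 0.002]
contact_force: [1.2, 0.2, 0.1]
width: 0.0849
```

Emit:
carry_out --series '[[[0,0,0],-4],[[0,0,0],-5],[[0,0,0],-4],[[0,0,0],-3],[[0,0,0],0],[[0,0,0],0]]'

```text
clock: 16.65
position: [0.5288, -0.0185, 0.2173]
ee_rot: [-0.003, 0.684, 0.729, 0.005]
contact_force: [-0.7, -0.4, -0.1]
width: 0.0846
```

```bash
python3 d.py .5286 -.0114 .16 92.8; python3 - <<'E'
from h import *
s=cam("scene");t=cam("top")
y=cen(blob(t,(22,150,80),(35,255,255),(110,200,220,340)));print("yellow",y,plane(t,y[0],.056))
cv2.imwrite("pics/c6.png",np.hstack([cv2.resize(s["frame"][130:270,240:400],(400,350),interpolation=2),cv2.resize(t["frame"][195:335,100:260],(400,350),interpolation=2)]))
E
```

```text
t 16.65 pos [528.8 -18.5 217.3] jaw 93.63 tilt 0.63 F [-0.7 -0.4 -0.1] w 84.6
shift [ 6.5  0.1 57.3] turn 0.83
yellow (array([155.72656855, 268.83268784]), 1291.0) [0.55451447 0.2743141  0.056     ]
```

View pics/c6.png

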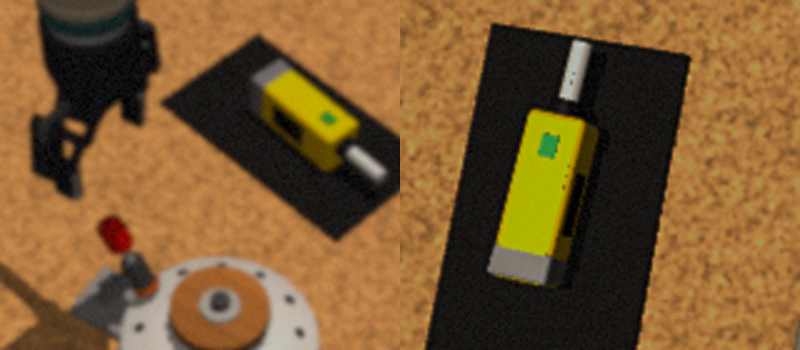

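The blower lies upright on the mat near its centre, and the gripper is above the knob. I'm descending to put the grasp point at knob height (TCP z ≈ 0.101).

Emit:
carry_out --series '[[[2,0,8],0.3],[[2,0,15],0.3],[[2,0,18],0.2],[[0,0,18],0],[[0,0,18],0],[[0,0,14],0],[[0,0,8],0],[[0,0,3],0],[[0,0,0],0]]'

```text
clock: 17.5
position: [0.5286, -0.0081, 0.1089]
ee_rot: [-0.003, 0.692, 0.722, 0.005]
contact_force: [0.1, 0.1, -0.3]
width: 0.0851
```

```bash
python3 d.py .5286 -.0114 .101 92.8
```

```text
t 17.5 pos [528.6  -8.1 108.9] jaw 92.5 tilt 0.7 F [ 0.1  0.1 -0.3] w 85.1
shift [-3.4 -0.2  7.9] turn -0.3
```

Emit:
carry_out --series '[[[-2,0,3],-0.2],[[-1,0,3],0],[[-0.5,0,2],0],[[0,0,0],0]]'

```text
clock: 17.83
position: [0.5306, -0.012, 0.102]
ee_rot: [-0.001, 0.69, 0.724, 0.006]
contact_force: [-0.0, 0.5, -0.5]
width: 0.085
```

```bash
python3 d.py .5286 -.0114 .101 92.8; python3 - <<'E'
from h import *
s=cam("scene")
print(proj(s,[[.5286,-.0114,.12]]))
cv2.imwrite("pics/c7.png",cv2.resize(s["frame"][160:260,230:350],(600,500),interpolation=2))
E
```

```text
t 17.83 pos [530.6 -12.  102. ] jaw 92.69 tilt 0.76 F [-0.   0.5 -0.5] w 85.0
shift [ 0.6 -1.9  1. ] turn -0.11
[[285.2928149  223.40574047]]
```

View pics/c7.png

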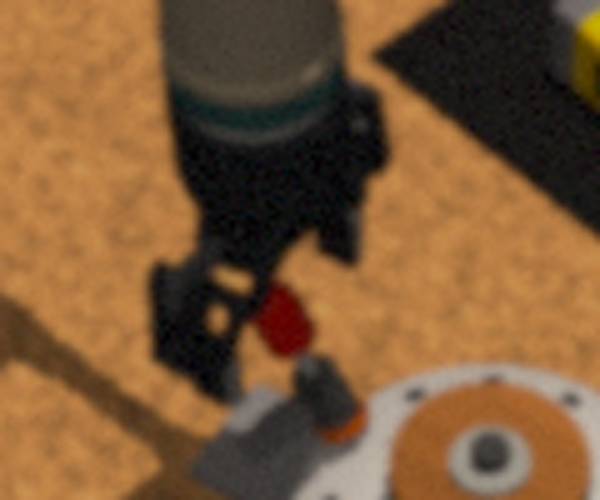

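The knob sits between the open fingers, so I'm closing on it.

Emit:
carry_out --series '[[[0,-1,0],0],[[0,0,0],0],[[0,0,0],0],[[0,0,0],0],[[0,0,0],0],[[0,0,0],0],[[0,0,0],0],[[0,0,0],0],[[0,0,0],0],[[0,0,0],0]]' --fingers 5 --squeeze 90

```text
clock: 18.72
position: [0.5306, -0.0123, 0.1041]
ee_rot: [0.0, 0.69, 0.723, 0.008]
contact_force: [0.3, -0.5, 1.0]
width: 0.0236
```

```bash
python3 d.py .5216 -.0117 .1131 92.8
```

```text
t 18.72 pos [530.6 -12.3 104.1] jaw 92.68 tilt 0.86 F [ 0.3 -0.5  1. ] w 23.6
shift [ 1.1 -8.8 -9.1] turn -0.12
```

Emit:
carry_out --series '[[[0,-1.5,-2.5],0],[[0,-1.5,-2.5],0],[[0,-1.5,-2.5],0],[[0,-1.5,-2.5],0]]'

```text
clock: 19.05
position: [0.526, -0.0126, 0.1121]
ee_rot: [0.001, 0.691, 0.723, 0.009]
contact_force: [5.0, 0.4, -8.8]
width: 0.0232
```

```bash
python3 d.py .5236 -.0123 .1162 92.8
```

```text
t 19.05 pos [526.  -12.6 112.1] jaw 92.65 tilt 0.98 F [ 5.   0.4 -8.8] w 23.2
shift [ 0.4 -2.3 -4.1] turn -0.15
```

Emit:
carry_out --series '[[[0,-1.5,-2.5],0],[[0,-1.5,-2.5],0],[[0,-1.5,-2.5],0]]'

```text
clock: 19.3
position: [0.5236, -0.0127, 0.1167]
ee_rot: [0.002, 0.691, 0.723, 0.01]
contact_force: [18.7, 0.5, -45.5]
width: 0.0237
```

```bash
python3 d.py .5236 -.0123 .1162 92.8
```

```text
t 19.3 pos [523.6 -12.7 116.7] jaw 92.61 tilt 1.22 F [ 18.7   0.5 -45.5] w 23.7
shift [0.4 0.  0.5] turn -0.19
```

At the stop: 14.4 mm moved and the force jumped. I'll ease off slightly and check that it holds.

Emit:
carry_out --series '[[[0,-0.5,-1],0],[[0,-0.5,-1],0],[[0,-0.5,-1],0],[[0,-0.5,-1],0]]'

```text
clock: 19.63
position: [0.5237, -0.0127, 0.1164]
ee_rot: [0.003, 0.691, 0.723, 0.012]
contact_force: [7.0, 1.0, -16.2]
width: 0.0234
```

```bash
python3 d.py .5236 -.0123 .1162 92.8
```

```text
t 19.63 pos [523.7 -12.7 116.4] jaw 92.59 tilt 1.38 F [  7.    1.  -16.2] w 23.4
shift [ 0.4 -0.1  0.2] turn -0.21
```

Emit:
carry_out --series '[[[0,-0.5,-1],0],[[0,-0.5,-1],0],[[0,-0.5,-1],0],[[0,-0.5,-1],0],[[0,-0.5,-1],0],[[0,-0.5,-1],0]]'

```text
clock: 20.13
position: [0.5237, -0.0127, 0.1163]
ee_rot: [0.004, 0.691, 0.723, 0.013]
contact_force: [7.5, 0.2, -16.4]
width: 0.0231
```

```bash
python3 d.py .5236 -.0123 .1162 92.8; python3 - <<'E'
from h import *
s=cam("scene");t=cam("top")
y=cen(blob(t,(22,150,80),(35,255,255),(110,200,220,340)));print("yellow",y,plane(t,y[0],.056))
k=np.array([[.5286,-.0114,.12]]);print(proj(s,k),proj(s,k+[-.007,0,.0121]))
cv2.imwrite("pics/c8.png",np.hstack([cv2.resize(s["frame"][180:260,250:330],(400,400),interpolation=2),cv2.resize(t["frame"][150:310,110:270],(400,400),interpolation=2)]))
E
```

```text
t 20.13 pos [523.7 -12.7 116.3] jaw 92.57 tilt 1.6 F [  7.5   0.2 -16.4] w 23.1
shift [ 0.4 -0.1  0.2] turn -0.23
yellow (array([155.73831776, 268.8364486 ]), 1284.0) [0.55450731 0.2742936  0.056     ]
[[285.2928149  223.40574047]] [[282.52354545 218.61601492]]
```

View pics/c8.png

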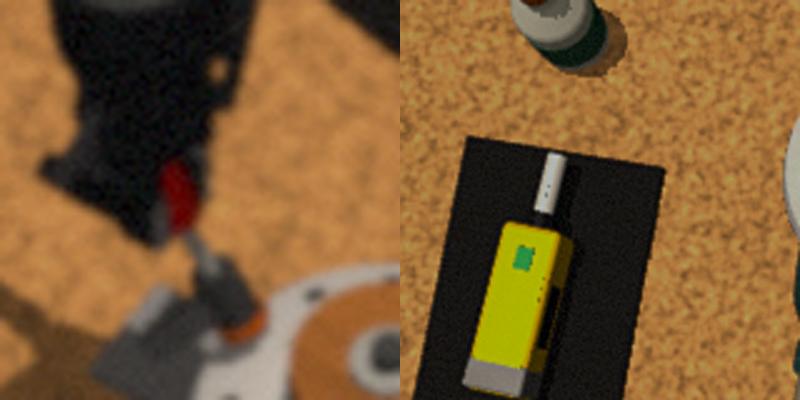

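```bash
python3 d.py .5236 -.0123 .1162 92.8
```

```text
t 20.23 pos [523.7 -12.7 116.4] jaw 92.58 tilt 1.6 F [  7.4   1.4 -16.5] w 23.0
shift [ 0.4 -0.1  0.2] turn -0.22
```

The knob is held up with a long stretch of bare stem showing, and the blower and glue are undisturbed. The force is steady at about 18 N, above the 10.5 N spring, so the plunger is against its stop. I'm handing in.

```bash
python3 -c "
from rig import manip
print(manip.sign_off())"
```

```text
the job is handed in; nothing more can be done
None
```

The job is done and handed in at about 20 s of the 56 s allowed. No verdict was reported, so what follows is from my own checks.

- **Blowing:** I held the nozzle about 48 mm from the seat, with its axis about 5 mm off by triangulation, steady for over 2.5 s. The wrist force showed no sign of touching the jig.
- **Blower back on the mat:** it lies upright on its mat, let go, about 10 mm from the mat's centre. It did not move between the last two pictures.
- **Plunger:** the fingers moved about 14 mm along the slanting axis until the force jumped at the stop. They now hold there with a steady pull of about 18 N, above the 10.5 N spring, and the last picture shows a long stretch of bare stem below the knob.
- **Bystanders:** the glue bottle stands undisturbed. I never went near the tray, but I did not look at it again at the end.

Two small disagreements remained:
- Estimates of where the nozzle axis passed the seat differed by a few millimetres between views, well within the 15 mm limit.
- The grip on the knob reads 23 mm against its stated 26 mm diameter. I could not explain this, but the grip did not slip.

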